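Bring the uncovered moisture tin to the pointer and show which lid it lacks

ROBOT

A 6-joint arm with a two-finger parallel gripper is mounted at the origin on a cart in front of the work surface, level with it; the furniture and walls round the work are solid. World frame = base frame: x ahead of the robot, y to its left, z up, the work surface at z = 0. Lengths are in m, angles in rad, forces in N, time in s.
With the tool pointing down it reaches from about 0.425 to 0.95 m from the base axis. Payload 3.5 kg.
Tool frame: the origin (TCP) lies between the finger pads, 19 mm behind the fingertips; this is the grasp point; z points along the fingers, y is the line along which they close (so a half turn about z gives the same grasp; the last joint's range is limited). The gripper opens to 85 mm and grips with 20 to 120 N. Pads are 22 mm wide; open, the fingers measure 114 mm over their backs; the gripper's body (76 mm by 85 mm) begins 54 mm behind the grasp point. The pads swing forward as they close: fully open they stand 13 mm farther back than shut.
Start: joints at [1.14, 0.286, 1.577, -0, 1.279, -0.15], TCP at [0.187, 0.649, 0.25] pointing down, gripper open.
Joint ranges: [-2.77, 2.77], [-0.9, 2.22], [0.21, 2.48], [-1.53, 4.67], [0.24, 2.81], [-2.84, 2.84]. Speed limits (rad/s): [2.79, 2.79, 3.14, 3.14, 3.14, 3.14].

INTERFACE

Orientations are given as a unit quaternion [x, y, z, w].
In Python, from plant import ctrl gives the robot as it stands.
- The arm moves only by the tool send_rows, never from a script. Its argument "series" is a list that holds one entry, the list of rows, each a list of 7 numbers: the shift along the tool's x, y, z in cm, then the turn, a rotation vector about the tool's x, y, z in rad, then the opening, from -1 (shut) to 1 (fully open). In form: [[[x, y, z, rx, ry, rz, jaw], ...]]. A call has 1 to 10 rows; each row shifts and turns the commanded pose from where the row before left it, along the tool's axes as they then stand; what a row does not reach is not made up. A row lasts 1/8 s, in which the tool goes at most 62.5 mm and 10.7 degrees, less where a joint would pass 70% of its speed; a pose out of reach is approached as far as the arm can. A call is refused whole if a number of a shift passes 6.25 or a number of a turn 0.188, either way. A call with a gripper value outside its range is refused whole. The fingers move at their own pace and stop on an object; "force" is the grip in N (left out, the last holds). Time passes only in rows, so rows that do not move let the fingers close. It gives the time, the measured TCP pose, the force, the opening and the grip force at its end, in the units of the state.
- ctrl.get_state(): the state, without advancing time (a new reading comes with each control period).
- ctrl.read_camera(name): name is "scene" or "top" or "wrist"; returns a dict with "img" (480x640x3 uint8, red, green, blue), "fx", "fy", "cx", "cy" (pixels), "R" (3x3) and "t" (3): a world point X has camera coordinates R X + t; the wrist camera has in their place "hand_eye" (4x4, takes a point from camera to tool coordinates, whose origin is the TCP and whose axes are the flange's). Camera axes: x right, y down, z forward; pixel columns grow to the right and rows downward; lengths in m; the calibration is good to about 2 mm. The wrist camera is an equidistant fisheye: a pixel r from the principal point sees the ray r / f radians off the axis. A picture is of the moment at which its call begins: read the wrist's pose just before it. There is no depth.
- ctrl.sign_off(): hands the job in; it is judged then, once.
The state is a dict: "time": time; "qpos": joint angles; "dq": joint speeds; "joint_efforts": joint torques, N m; "eef_pos": TCP position; "tcp_rot": TCP orientation; "contact_force": force on the tool from outside, world axes, zero at the start; "wrist_torque": the same for the moment, N m; "opening": opening from 0.0 (shut) to 1.0 (fully open); "finger_force": force on a finger pad.
Only numpy, scipy, OpenCV 4.12 (cv2) and the standard library are available. Lean on these libraries where they do the work, as an engineer would, in place of code of your own. Each camera call takes 0.05 s, during which the arm holds its last target. There are 200 camera calls.

TASK

One moisture tin on the sample carousel has been left without its lid. With the fingertips push the carousel gently round by its upright handle, without gripping it, until the open tin stands in line with the pointer at the front; then, to show a colleague what to close with what, point down at the open tin from just above for at least two seconds, and after that in the same way at its missing lid on the worktop, touching nothing while pointing. The tins are about to be weighed to the milligram: neither they nor the lid may be touched or moved by hand, and everything else on the worktop stays where it is.

Things in the scene. Friction and masses are not known exactly. Their poses are not given: they have to be found in the camera images.
- open_tin: the only tin on the carousel without a lid: round open aluminium moisture tin with grain in it, 56 mm across, rim 27 mm above its origin; origin at the centre of its underside, on the turntable plate (30 mm above the worktop), z up. It stands loose in a low ring (8 mm high), 70 mm from the carousel's axis, and turns with the turntable. Must not be touched.
- tin_b_lid: the lid missing from that tin: round aluminium lid with a small knob in its centre, 58 mm across, 16 mm high over the knob, lying loose, knob up, on the worktop to the right of the carousel (its place there varies); origin at the centre of its underside, z up.
- handle_top (a point): top centre of the carousel's handle: an upright round wooden handle, 15 to 19 mm thick, on the turntable's rim 108 mm from the axis, midway between two rings; it stands 82 mm over the plate, so its top is 112 mm above the worktop and its wooden grip reaches from 42 mm to 112 mm. It overtops the tins by 46 mm, so that it can be pushed round above them.
- handle: the same upright handle, origin at its foot on the plate; fixed to the turntable.
- carousel_axis (a point): the carousel's vertical turning axis, at the height of the plate's top, 30 mm above the worktop. The turntable is a grey metal disc 238 mm across with six black rings on a circle of 70 mm radius, 60 degrees apart; the foot under it is fixed to the worktop.
- station (a point): the place at the pointer: the open tin's centre must come here. On the plate's top (z = 30 mm), 70 mm from the axis, on the line from the axis to the steel pointer cone. The pointer stands outside the disc's rim, 128 to 158 mm from the axis, its top 35 mm above the worktop, at the side of the carousel towards the robot.
- turntable (a joint): angle of the turntable in rad, 0 at the start of every run, growing anticlockwise seen from above, turns freely to 6.28 either way. Friction 0.16 N m, about 1.5 N at the handle; it stops almost at once when no longer pushed.
- tin_1: lidded aluminium moisture tin in a ring of the carousel, 56 mm across, 36 mm high with its lid and lid knob; origin at the centre of its underside, z up. Must not be touched.
- tin_2: lidded aluminium moisture tin in a ring of the carousel, 56 mm across, 36 mm high with its lid and lid knob; origin at the centre of its underside, z up. Must not be touched.
- tin_3: lidded aluminium moisture tin in a ring of the carousel, 56 mm across, 36 mm high with its lid and lid knob; origin at the centre of its underside, z up. Must not be touched.
- tin_4: lidded aluminium moisture tin in a ring of the carousel, 56 mm across, 36 mm high with its lid and lid knob; origin at the centre of its underside, z up. Must not be touched.
- tin_5: lidded aluminium moisture tin in a ring of the carousel, 56 mm across, 36 mm high with its lid and lid knob; origin at the centre of its underside, z up. Must not be touched.
- weight_200: brass check weight, 38 mm across, 40 mm high; bystander, right of the carousel; origin under its centre.
- weight_100: smaller brass check weight, 30 mm across, 33 mm high; bystander; origin under its centre.
- tin_c: wider, lower open tin with grain, 62 mm across, 24 mm high, on the worktop right of the carousel; bystander, not the open tin that is meant; origin under its centre.
- tweezers: steel tweezers 133 mm long, 10 mm high, lying on the worktop; bystander.
Things that resemble listed ones, but are neither listed nor needed, are in the scene too. What is shaped like the tin_4 but green or turquoise is not meant.

How it is judged:
On the way, in this order (a step that is already met when the one before it is completed fails the run):
1. the handle of the carousel is pushed with the fingers (contact force between the fingers and handle above 0.2 N).
2. the open tin stands at the pointer and the carousel is still (horizontal distance between open_tin and station below 0.012 m and velocity of joint turntable between -0.08 and 0.08 rad/s), for 0.3 s.
3. the fingertips point at the open tin from just above, touching nothing, for two seconds (all of step 2 and horizontal distance between the grasp point and open_tin below 0.02 m and z of the grasp point in the frame of open_tin between 0.039 and 0.102 m and angle between the grasp point's own z axis and vertical above 2.3 rad and contact force between each of the arm, the fingers and anything else below 0.1 N), for 2 s.
4. the fingertips point at the loose lid from just above, touching nothing, for two seconds (all of step 2 and horizontal distance between the grasp point and tin_b_lid below 0.02 m and z of the grasp point in the frame of tin_b_lid between 0.028 and 0.091 m and angle between the grasp point's own z axis and vertical above 2.3 rad and contact force between each of the arm, the fingers and anything else below 0.1 N), for 2 s.
At the end, for the whole second after the job is handed in: The open tin's centre is within 12 mm of the station and the carousel still; all six tins upright in their rings; the lid within 6 mm of its start. Each pointing: TCP within 20 mm sideways of the centre, 12 to 75 mm above the top, tool within 48 degrees of straight down, no contact, 2 s (all of step 2 and height (world z) of each of tin_1, open_tin, tin_2, tin_3, tin_4, tin_5 below 0.034 m and angle between each of tin_1, open_tin, tin_2, tin_3, tin_4, tin_5's own z axis and vertical below 0.1 rad and distance of tin_b_lid from where it was at the start of the episode below 0.006 m); the robot touches nothing.
It fails at once if a tin on the carousel is touched by the robot (contact force between any of the fingers, the arm and tin_1 above 0.3 N or contact force between any of the fingers, the arm and open_tin above 0.3 N or contact force between any of the fingers, the arm and tin_2 above 0.3 N or contact force between any of the fingers, the arm and tin_3 above 0.3 N or contact force between any of the fingers, the arm and tin_4 above 0.3 N or contact force between any of the fingers, the arm and tin_5 above 0.3 N).
It fails at once if a tin is lifted out of its ring or tipped (height (world z) of any of tin_1, open_tin, tin_2, tin_3, tin_4, tin_5 above 0.04 m or angle between any of tin_1, open_tin, tin_2, tin_3, tin_4, tin_5's own z axis and vertical above 0.3 rad).
It fails at once if the handle is gripped or pushed with more than 35 N (contact force between the fingers and handle above 35 N).
It fails at once if the loose lid is touched or shifted (distance of tin_b_lid from where it was at the start of the episode above 0.006 m or contact force between the fingers and tin_b_lid above 0.3 N).
It fails at once if another thing on the worktop is shifted by more than 15 mm (distance of any of weight_200, weight_100, tin_c, tweezers from where it was at the start of the episode above 0.015 m).
It also fails if it takes over 67 s, if anything falls off the work surface, if the arm or the gripper's body presses on something with over 40 N, if the wrist force passes 120 N, or if a joint passes its speed limit or range.

## Working session

There is one attempt and no reset: what is moved stays moved. The work goes in short steps, Python scripts to look and compute and a tool call to move; the robot and the scene stay as the last step left them, time stands still between calls to the robot, and variables do not carry over. Pictures are saved under pics/ and viewed, at most 10 in all, crops included, and the job is handed in when it is done.

Besides the shell and the picture viewer there is one more tool, called after "Request:" as name([rows], argument=value, ...), one row to a line, values as JSON. send_rows: Moves the arm, as the interface text tells. Its arguments: {"type":"object","properties":{"series":{"type":"array"},"force":{"type":"number"}},"required":["series"]}

```bash
mkdir -p pics; ls; python3 - <<'E'
from plant import ctrl
import cv2
s=ctrl.get_state();print(s)
for n in("scene","top"):
    c=ctrl.read_camera(n);cv2.imwrite(f"pics/{n}0.png",c["img"][:,:,::-1])
    print(n,{k:v for k,v in c.items() if k!="img"})
E
```

```text
pics
{'time': 0.0, 'qpos': array([ 1.14000778e+00,  2.87163334e-01,  1.57817630e+00, -5.25146095e-06,
        1.27857547e+00, -1.49998100e-01]), 'dq': array([-4.03726279e-04,  1.60552759e-03,  7.62138853e-05,  8.81515943e-04,
        4.15280400e-04, -8.60411940e-05]), 'joint_efforts': array([ 1.10031240e-03, -4.05972326e+01, -2.92640376e+01,  2.51939014e-05,
        5.71584504e-03,  5.04873242e-06]), 'eef_pos': array([0.18676756, 0.64801447, 0.24864905]), 'tcp_rot': array([ 1.39933616e-01,  9.90160207e-01, -1.11332769e-03, -3.30084795e-04]), 'contact_force': array([-0.27771493,  0.39868772,  1.03451886]), 'wrist_torque': array([-0.01943915,  0.04617114, -0.00736097]), 'finger_force': 0.0, 'opening': 0.9983824934618347}
scene {'fx': 451.80204881622524, 'fy': 451.80204881622524, 'cx': 318.5648559215441, 'cy': 233.76323217838853, 'R': array([[ 0.67279182, -0.73959655, -0.01865774],
       [-0.52321689, -0.45782432, -0.71877742],
       [ 0.52306334,  0.49334961, -0.69498986]]), 't': array([-0.43269491,  0.31837836,  0.84761715])}
top {'fx': 492.104217134434, 'fy': 492.104217134434, 'cx': 317.99699870300475, 'cy': 239.8544967088509, 'R': array([[-0.00854877, -0.99981158, -0.01742763],
       [-0.99895257,  0.0093223 , -0.0447979 ],
       [ 0.04495192,  0.01702641, -0.99884404]]), 't': array([-0.06560702,  0.53194651,  1.3128997 ])}
```

View pics/top0.png

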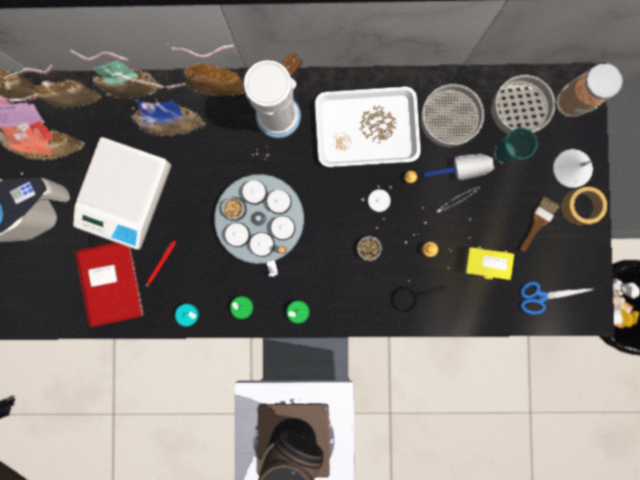

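View pics/scene0.png

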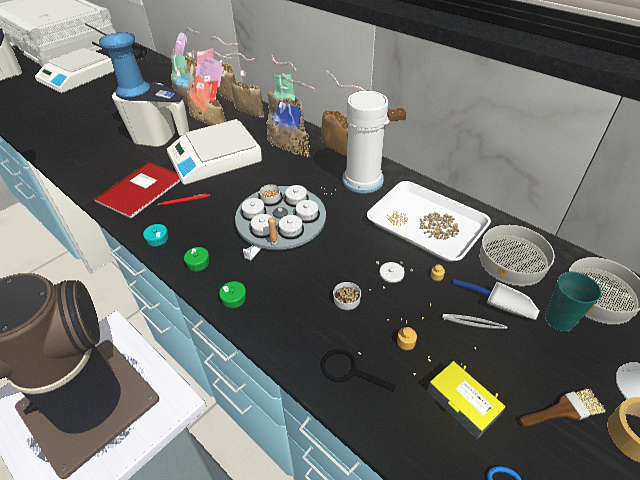

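Top view: the open tin is at (233,208) on the carousel, the handle at about (282,250) and the pointer at (272,268). The loose lid is at (379,201).

Things that could be mistaken for them:
- **Open tin:** tin_c at (369,248) on the worktop.
- **Lid:** the white disc at (573,168), the green and turquoise tins at (242,307), (298,312) and (187,315), and the lidded tins.

I choose (233,208) and (379,201), and will check both in a close crop.

```bash
python3 - <<'E'
import cv2,numpy as np
a=cv2.imread("pics/top0.png")[165:285,205:405];b=cv2.imread("pics/scene0.png")[170:320,225:425]
cv2.imwrite("pics/c1.png",cv2.resize(a,None,fx=4,fy=4,interpolation=cv2.INTER_CUBIC))
cv2.imwrite("pics/c2.png",cv2.resize(b,None,fx=4,fy=4,interpolation=cv2.INTER_CUBIC))
E
```

```text
(no output)
```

View pics/c1.png

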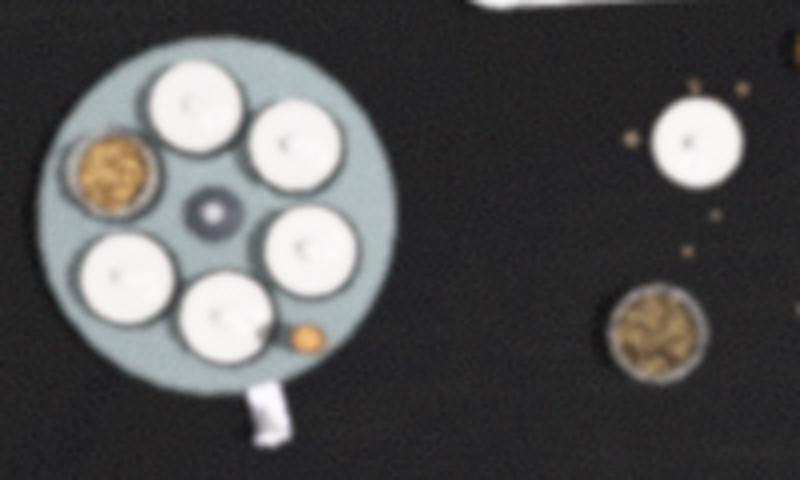

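View pics/c2.png

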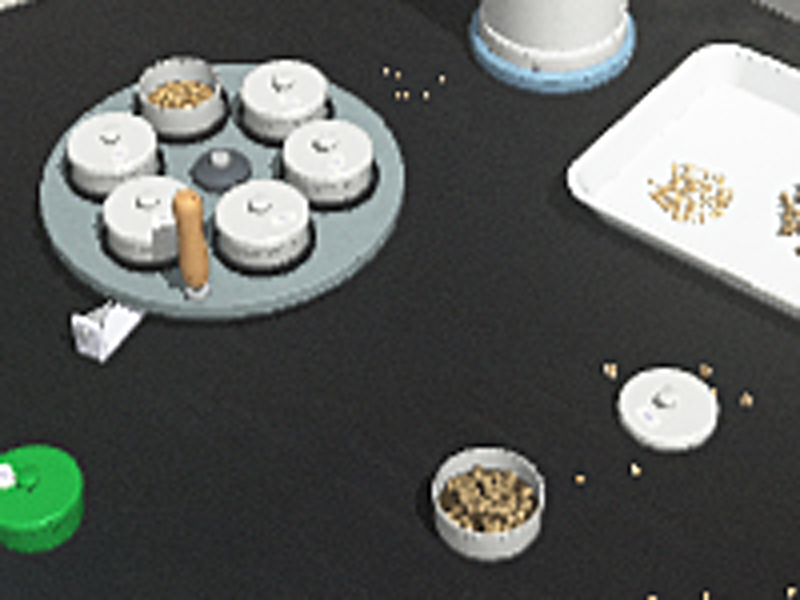

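```bash
cat > h.py <<'E'
import numpy as np
from plant import ctrl
def ray(c,u,v,z):
    d=c["R"].T@np.array([(u-c["cx"])/c["fx"],(v-c["cy"])/c["fy"],1]);o=-c["R"].T@c["t"]
    return (o+d*(z-o[2])/d[2])[:2]
E
python3 - <<'E'
from h import *
T=ctrl.read_camera("top");S=ctrl.read_camera("scene")
t=lambda x,y,z:ray(T,205+(x+.5)/4-.5,165+(y+.5)/4-.5,z)
s=lambda x,y,z:ray(S,225+(x+.5)/4-.5,170+(y+.5)/4-.5,z)
ax=t(217.5,216,.03);op=t(113,174,.057);h=t(308,338,.112);lid=t(697,142,.008);p1=t(265,388,.033);p2=t(271,442,.033)
ax2=s(223,190,.03);op2=s(183,82,.057);h2=s(187,197,.112);lid2=s(668,407,.008)
for n,a in dict(ax=ax,ax2=ax2,op=op,op2=op2,h=h,h2=h2,lid=lid,lid2=lid2,p1=p1,p2=p2,tinc=t(657,333,.024)).items():print(n,a.round(4),"r %.3f"%np.hypot(*(a-ax)),"ang %.1f"%np.degrees(np.arctan2(*(a-ax)[::-1])))
# tins lid
for x,y in[(195,106),(295,145),(310,250),(227,316),(126,278)]:
    a=t(x,y,.06)-ax;print("%.4f %.1f"%(np.hypot(*a),np.degrees(np.arctan2(a[1],a[0]))))
c=ctrl.read_camera("wrist");print({k:v for k,v in c.items() if k!="img"})
E
```

```text
ax [0.5886 0.086 ] r 0.000 ang 0.0
ax2 [0.582  0.0773] r 0.011 ang -127.0
op [0.6144 0.1506] r 0.070 ang 68.2
op2 [0.6202 0.1518] r 0.073 ang 64.3
h [0.5046 0.0186] r 0.108 ang -141.3
h2 [0.5044 0.0182] r 0.108 ang -141.1
lid [ 0.6374 -0.2357] r 0.325 ang -81.4
lid2 [ 0.6368 -0.2373] r 0.327 ang -81.5
p1 [0.4739 0.0545] r 0.119 ang -164.6
p2 [0.4382 0.0506] r 0.154 ang -166.8
tinc [ 0.5082 -0.2057] r 0.303 ang -105.4
0.0702 8.5
0.0698 -51.8
0.0691 -111.6
0.0686 -171.5
0.0700 127.4
{'fx': 371.64829954431775, 'fy': 371.64829954431775, 'cx': 317.7807652116654, 'cy': 241.85006235908398, 'hand_eye': array([[-7.32305926e-04, -9.65488994e-01, -2.60442828e-01,
         6.46405283e-02],
       [ 9.99999568e-01, -5.58122517e-04, -7.42752119e-04,
        -5.64038459e-04],
       [ 5.71759989e-04, -2.60443260e-01,  9.65488986e-01,
        -1.22440881e-01],
       [ 0.00000000e+00,  0.00000000e+00,  0.00000000e+00,
         1.00000000e+00]])}
```

The close crops confirm it. The open tin is at crop (113,174), angle 68°, r 70 mm, as stated. The handle is at (308,338), r 108 mm, and agrees in both cameras. The lid with its knob is at (697,142), world (0.637,-0.236).

The pointer lies at about -166°, so the turntable has to turn about +126° anticlockwise. I'll push with the shut fingers above the tins.

Request:
send_rows([
  [[-3.7,-3.97,0,0,0,0,-1],[-3.7,-3.97,0,0,0,0,-1],[-3.7,-3.97,0,0,0,0,-1],[-3.7,-3.97,0,0,0,0,-1],[-3.7,-3.97,0,0,0,0,-1],[-3.7,-3.97,0,0,0,0,-1],[-3.7,-3.97,0,0,0,0,-1],[-3.7,-3.97,0,0,0,0,-1],[-3.7,-3.97,0,0,0,0,-1],[-3.7,-3.97,0,0,0,0,-1]],
])

```text
time: 1.5
eef_pos: [0.433, 0.1629, 0.2503]
tcp_rot: [0.14, 0.99, 0.0, 0.0]
contact_force: [0.6, 0.5, -0.6]
opening: 0.001
finger_force: 0.0
```

Request:
send_rows([
  [[-3.7,-3.97,0,0,0,0,-1],[-3.7,-3.97,0,0,0,0,-1],[0,0,0,0,0,0.18,-1],[0,0,0,0,0,0.18,-1],[0,0,0,0,0,0.18,-1],[0,0,0,0,0,0.18,-1],[0,0,0,0,0,0.18,-1],[0,0,0,0,0,0.18,-1],[0,0,0,0,0,0.18,-1],[0,0,0,0,0,0.18,-1]],
])

```text
time: 2.75
eef_pos: [0.4815, 0.0678, 0.25]
tcp_rot: [0.76, 0.65, 0.0, -0.0]
contact_force: [0.9, 0.4, -1.2]
opening: 0.004
finger_force: 0.0
```

Request:
send_rows([
  [[0,0,0,0,0,0.18,-1],[0,0,0,0,0,0.18,-1],[0,0,0,0,0,0.18,-1],[0,0,0,0,0,0.18,-1],[0,0,0,0,0,0.18,-1],[0,0,0,0,0,0.18,-1],[0,0,0,0,0,0.17,-1],[0,0,0,0,0,0,-1],[0,0,0,0,0,0,-1]],
])

```text
time: 3.88
eef_pos: [0.4815, 0.0678, 0.25]
tcp_rot: [0.996, 0.086, -0.0, 0.0]
contact_force: [0.0, 0.8, -1.1]
opening: -0.002
finger_force: 0.0
```

Request:
send_rows([
  [[0,0,3.06,0,0,0,-1],[0,0,3.06,0,0,0,-1],[0,0,3.06,0,0,0,-1],[0,0,3.06,0,0,0,-1],[0,0,3.06,0,0,0,-1],[0,0,0,0,0,0,-1],[0.035,0.86,0,0,0,-0.08,-1],[0,0,0,0,0,0,-1]],
])

```text
time: 4.88
eef_pos: [0.4846, 0.0591, 0.0987]
tcp_rot: [0.992, 0.125, 0.001, 0.0]
contact_force: [0.6, -0.4, 0.0]
opening: -0.003
finger_force: 0.0
```

Request:
send_rows([
  [[0.035,0.86,0,0,0,-0.08,-1],[0.035,0.86,0,0,0,-0.08,-1],[0.035,0.86,0,0,0,-0.08,-1],[0.035,0.86,0,0,0,-0.08,-1],[0.035,0.86,0,0,0,-0.08,-1],[0.035,0.86,0,0,0,-0.08,-1]],
])

```text
time: 5.62
eef_pos: [0.5079, 0.0146, 0.0983]
tcp_rot: [0.934, 0.358, 0.0, -0.0]
contact_force: [-2.0, 2.1, 1.0]
opening: -0.003
finger_force: 1.0
```

Request:
send_rows([
  [[0.035,0.86,0,0,0,-0.08,-1],[0.035,0.86,0,0,0,-0.08,-1],[0.035,0.86,0,0,0,-0.08,-1],[0.035,0.86,0,0,0,-0.08,-1],[0.035,0.86,0,0,0,-0.08,-1],[0.035,0.86,0,0,0,-0.08,-1],[0.035,0.86,0,0,0,-0.08,-1],[0.035,0.86,0,0,0,-0.08,-1],[0.035,0.86,0,0,0,-0.08,-1],[0.035,0.86,0,0,0,-0.08,-1]],
])

```text
time: 6.88
eef_pos: [0.5836, -0.0215, 0.098]
tcp_rot: [0.72, 0.694, -0.0, 0.0]
contact_force: [-1.1, -1.5, 1.0]
opening: -0.003
finger_force: 0.9
```

Request:
send_rows([
  [[0.035,0.86,0,0,0,-0.08,-1],[0.035,0.86,0,0,0,-0.08,-1],[0.035,0.86,0,0,0,-0.08,-1],[0.035,0.86,0,0,0,-0.08,-1],[0.035,0.86,0,0,0,-0.08,-1],[0.035,0.86,0,0,0,-0.08,-1],[0.035,0.86,0,0,0,-0.08,-1],[0.035,0.86,0,0,0,-0.08,-1],[0,0,0,0,0,0,-1]],
])

```text
time: 8.0
eef_pos: [0.6493, -0.0023, 0.0982]
tcp_rot: [0.467, 0.884, 0.0, 0.001]
contact_force: [0.3, -0.4, -0.3]
opening: 0.002
finger_force: 0.0
```

```bash
python3 - <<'E'
from h import *
import cv2
for n in("scene","top"):
    c=ctrl.read_camera(n);cv2.imwrite(f"pics/{n}1.png",c["img"][:,:,::-1])
a=cv2.imread("pics/top1.png")[165:285,205:325];b=cv2.imread("pics/scene1.png")[170:290,225:345]
cv2.imwrite("pics/c3.png",cv2.resize(np.hstack([a[:,:95],b[:,:105]]),None,fx=4,fy=4,interpolation=cv2.INTER_CUBIC))
E
```

```text
(no output)
```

View pics/c3.png

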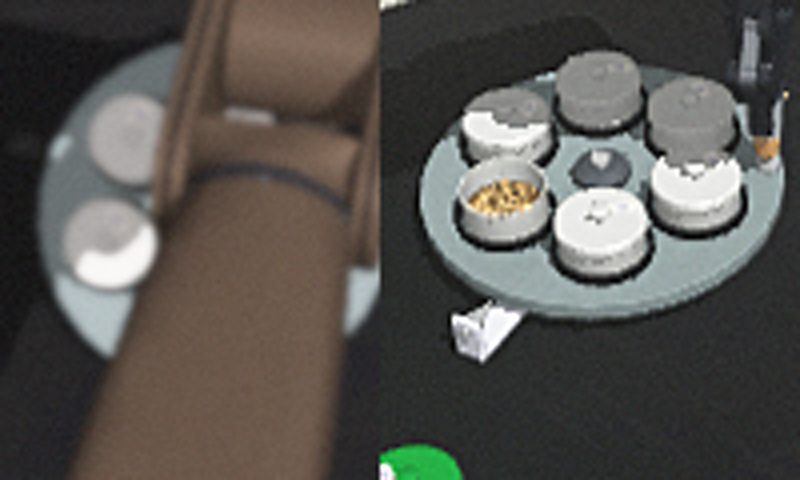

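Scene view: the open tin is now at crop (503,185), approaching the pointer, whose outer end is near (478,335). The handle is against the fingers at (765,150). I'll measure what turn remains.

```bash
python3 - <<'E'
from h import *
T=ctrl.read_camera("top");S=ctrl.read_camera("scene")
t=lambda x,y,z:ray(T,205+(x+.5)/4-.5,165+(y+.5)/4-.5,z)
s=lambda x,y,z:ray(S,225+(x+.5)/4-.5,170+(y+.5)/4-.5,z)
ax=np.array([.5886,.086])
for n,p in dict(op=s(123,185,.057),tA=t(110,243,.06),tB=t(130,137,.06),pin=s(138,308,.02),pout=s(95,335,.02),ptop=t(265,388,.033),ptop2=t(270,412,.033)).items():
    a=p-ax;print(n,p.round(4),"%.4f %.1f"%(np.hypot(*a),np.degrees(np.arctan2(a[1],a[0]))))
E
```

```text
op [0.5243 0.1049] 0.0671 163.7
tA [0.569  0.1521] 0.0689 106.5
tB [0.6381 0.1389] 0.0725 46.9
pin [0.4792 0.0475] 0.1160 -160.6
pout [0.4466 0.0501] 0.1465 -165.8
ptop [0.4739 0.0545] 0.1190 -164.6
ptop2 [0.458  0.0512] 0.1352 -165.1
```

Request:
send_rows([
  [[0.035,0.86,0,0,0,-0.08,-1],[0.035,0.86,0,0,0,-0.08,-1],[0.035,0.86,0,0,0,-0.08,-1],[0.035,0.86,0,0,0,-0.08,-1],[0.035,0.86,0,0,0,-0.08,-1],[0.018,0.43,0,0,0,-0.04,-1],[0.018,0.43,0,0,0,-0.04,-1],[0,0,0,0,0,0,-1],[0,0,0,0,0,0,-1]],
])

```text
time: 9.32
eef_pos: [0.6822, 0.0359, 0.0969]
tcp_rot: [0.243, 0.97, 0.0, -0.0]
contact_force: [0.1, -1.0, -0.6]
opening: -0.001
finger_force: 0.0
```

Request:
send_rows([
  [[0,-1.5,0,0,0,0,-1],[0,-1,-4,0,0,0,-1],[0,0,-5,0,0,0,-1],[0,-5,-4,0,0,0,-1],[0,-6,0,0,0,0,-1],[0,-6,0,0,0,0,-1],[0,-6,0,0,0,0,-1],[0,0,0,0,0,0,-1]],
])

```text
time: 10.32
eef_pos: [0.5605, -0.192, 0.2261]
tcp_rot: [0.246, 0.969, -0.0, -0.0]
contact_force: [-0.8, 0.5, 0.7]
opening: 0.004
finger_force: 0.0
```

```bash
python3 - <<'E'
from h import *
import cv2
for n in("scene","top"):
    c=ctrl.read_camera(n);cv2.imwrite(f"pics/{n}2.png",c["img"][:,:,::-1])
a=cv2.imread("pics/top2.png")[165:285,205:325];b=cv2.imread("pics/scene2.png")[170:290,225:345]
cv2.imwrite("pics/c4.png",cv2.resize(np.hstack([a[:,:95],b[:,:105]]),None,fx=4,fy=4,interpolation=cv2.INTER_CUBIC))
E
```

```text
(no output)
```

View pics/c4.png

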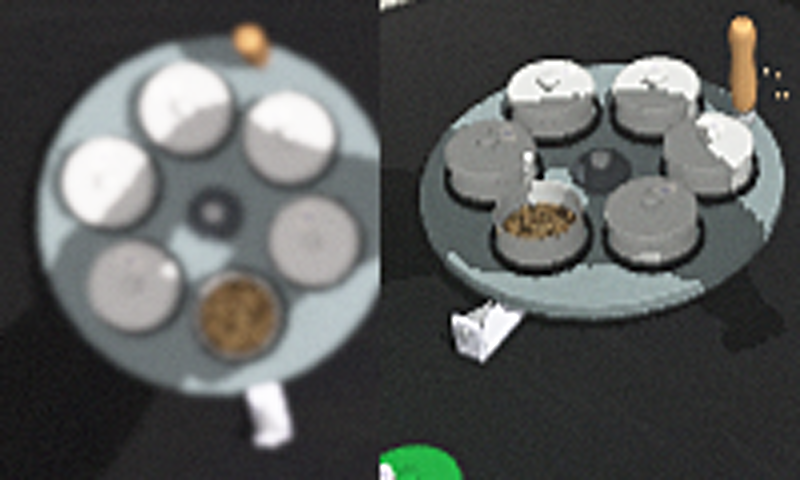

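The open tin now stands at top crop (239,316), just behind the pointer (265–271, 385–445). The handle is at (251,44). I'll measure the residual angle.

```bash
python3 - <<'E'
from h import *
T=ctrl.read_camera("top")
t=lambda x,y,z:ray(T,205+(x+.5)/4-.5,165+(y+.5)/4-.5,z)
ax=np.array([.5886,.086])
for p in [t(239,316,.057),t(184,107,.06),t(290,138,.06),t(314,241,.06),t(135,285,.06),t(108,182,.06),t(251,44,.112)]:
    a=p-ax;print(p.round(4),"%.4f %.1f"%(np.hypot(*a),np.degrees(np.arctan2(a[1],a[0]))))
st=ax+.07*np.array([np.cos(np.radians(-166)),np.sin(np.radians(-166))]);print(st)
print(ctrl.get_state()["eef_pos"])
# pointer pixels
g=cv2=None
import cv2
im=cv2.imread("pics/top0.png");h=cv2.cvtColor(im,cv2.COLOR_BGR2GRAY)
for v in range(262,277):
    r=h[v,255:290].astype(float)-70;r[r<0]=0
    if r.sum()>0:
        u=255+(r*np.arange(35)).sum()/r.sum();a=ray(T,u,v,.03)-ax;print(v,round(u,1),"%.3f %.1f"%(np.hypot(*a),np.degrees(np.arctan2(a[1],a[0]))))
E
```

```text
[0.5208 0.0685] 0.0701 -165.5
[0.6574 0.1036] 0.0710 14.3
[0.6364 0.0344] 0.0703 -47.2
[0.569  0.0191] 0.0697 -106.4
[0.5414 0.1358] 0.0686 133.4
[0.6088 0.1533] 0.0703 73.3
[0.6891 0.0534] 0.1056 -18.0
[0.5206793  0.06906547]
[ 0.56261194 -0.18815109  0.22603081]
262 266.6 0.117 -170.3
263 268.5 0.121 -168.1
264 270.9 0.125 -165.5
265 271.3 0.128 -165.3
266 271.8 0.131 -165.2
267 272.2 0.134 -165.0
268 272.7 0.136 -164.8
269 273.0 0.139 -164.7
270 273.3 0.142 -164.7
271 273.4 0.145 -164.9
272 273.4 0.147 -165.1
273 273.1 0.150 -165.7
274 272.6 0.152 -166.4
275 272.0 0.154 -167.3
276 271.7 0.156 -167.7
```

Residual is under 1° (about 1 mm), so the tin is at the station. Next is pointing at the tin at (0.521,0.069).

Request:
send_rows([
  [[2.65,3.43,0,0,0,0,-1],[2.65,3.43,0,0,0,0,-1],[2.65,3.43,0,0,0,0,-1],[2.65,3.43,0,0,0,0,-1],[2.65,3.43,0,0,0,0,-1],[2.65,3.43,0,0,0,0,-1],[0,0,0,0,0,0,-1],[0,0,4,0,0,0,-1],[0,0,4,0,0,0,-1]],
])

```text
time: 11.6
eef_pos: [0.5203, 0.0685, 0.1459]
tcp_rot: [0.242, 0.97, 0.0, 0.001]
contact_force: [0.3, 0.9, 0.0]
opening: 0.004
finger_force: 0.0
```

Request:
send_rows([
  [[0,0,2,0,0,0,-1],[0,0,1.8,0,0,0,-1],[0,0,0,0,0,0,-1],[0,0,0,0,0,0,-1],[0,0,0,0,0,0,-1],[0,0,0,0,0,0,-1],[0,0,0,0,0,0,-1],[0,0,0,0,0,0,-1],[0,0,0,0,0,0,-1],[0,0,0,0,0,0,-1]],
])

```text
time: 12.85
eef_pos: [0.5195, 0.0682, 0.108]
tcp_rot: [0.243, 0.97, -0.0, -0.0]
contact_force: [0.8, -0.7, -1.0]
opening: 0.001
finger_force: 0.0
```

Request:
send_rows([
  [[0,0,0,0,0,0,-1],[0,0,0,0,0,0,-1],[0,0,0,0,0,0,-1],[0,0,0,0,0,0,-1],[0,0,0,0,0,0,-1],[0,0,0,0,0,0,-1],[0,0,0,0,0,0,-1],[0,0,0,0,0,0,-1],[0,0,0,0,0,0,-1],[0,0,0,0,0,0,-1]],
])

```text
time: 14.1
eef_pos: [0.5196, 0.0682, 0.1081]
tcp_rot: [0.243, 0.97, -0.0, -0.0]
contact_force: [0.2, -0.1, -0.3]
opening: 0.002
finger_force: 0.0
```

Request:
send_rows([
  [[0,0,0,0,0,0,-1],[0,0,0,0,0,0,-1],[0,0,0,0,0,0,-1],[0,0,0,0,0,0,-1],[0,0,0,0,0,0,-1],[0,0,0,0,0,0,-1],[0,0,0,0,0,0,-1],[0,0,-4,0,0,0,-1],[0,0,-4,0,0,0,-1],[0,0,-4,0,0,0,-1]],
])

```text
time: 15.35
eef_pos: [0.5194, 0.0682, 0.2292]
tcp_rot: [0.243, 0.97, -0.0, -0.0]
contact_force: [0.3, -0.2, -0.0]
opening: -0.006
finger_force: 0.0
```

Request:
send_rows([
  [[-3.53,-3.05,0,0,0,0,-1],[-3.53,-3.05,0,0,0,0,-1],[-3.53,-3.05,0,0,0,0,-1],[-3.53,-3.05,0,0,0,0,-1],[-3.53,-3.05,0,0,0,0,-1],[-3.53,-3.05,0,0,0,0,-1],[-3.53,-3.05,0,0,0,0,-1],[0,0,0,0,0,0,-1],[0,0,0,0,0,0,-1]],
])

```text
time: 16.48
eef_pos: [0.6365, -0.2362, 0.2275]
tcp_rot: [0.243, 0.97, 0.0, -0.001]
contact_force: [-0.1, 0.5, -0.6]
opening: 0.002
finger_force: 0.0
```

Request:
send_rows([
  [[0,0,4,0,0,0,-1],[0,0,4,0,0,0,-1],[0,0,4,0,0,0,-1],[0,0,2.5,0,0,0,-1],[0,0,1.6,0,0,0,-1],[0,0,0,0,0,0,-1],[0,0,0,0,0,0,-1],[0,0,0,0,0,0,-1],[0,0,0,0,0,0,-1],[0,0,0,0,0,0,-1]],
])

```text
time: 17.73
eef_pos: [0.6371, -0.2368, 0.0676]
tcp_rot: [0.243, 0.97, -0.0, 0.0]
contact_force: [-0.2, -0.4, -1.5]
opening: 0.002
finger_force: 0.0
```

Request:
send_rows([
  [[0,0,0,0,0,0,-1],[0,0,0,0,0,0,-1],[0,0,0,0,0,0,-1],[0,0,0,0,0,0,-1],[0,0,0,0,0,0,-1],[0,0,0,0,0,0,-1],[0,0,0,0,0,0,-1],[0,0,0,0,0,0,-1],[0,0,0,0,0,0,-1],[0,0,0,0,0,0,-1]],
])

```text
time: 18.98
eef_pos: [0.6369, -0.2366, 0.0671]
tcp_rot: [0.243, 0.97, -0.0, 0.0]
contact_force: [0.4, 0.3, 0.8]
opening: 0.001
finger_force: 0.0
```

Request:
send_rows([
  [[0,0,0,0,0,0,-1],[0,0,0,0,0,0,-1],[0,0,0,0,0,0,-1],[0,0,0,0,0,0,-1],[0,0,0,0,0,0,-1],[0,0,0,0,0,0,-1],[0,0,0,0,0,0,-1],[0,0,0,0,0,0,-1],[0,0,0,0,0,0,-1],[0,0,0,0,0,0,-1]],
])

```text
time: 20.23
eef_pos: [0.6369, -0.2366, 0.0671]
tcp_rot: [0.243, 0.97, -0.0, -0.0]
contact_force: [0.2, -0.2, -0.3]
opening: -0.001
finger_force: 0.0
```

Request:
send_rows([
  [[0,0,-4,0,0,0,-1],[0,0,-4,0,0,0,-1],[0,0,-4,0,0,0,-1],[0,0,-4,0,0,0,-1],[0,0,0,0,0,0,-1],[0,0,0,0,0,0,-1],[0,0,0,0,0,0,-1]],
])

```text
time: 21.1
eef_pos: [0.6359, -0.2361, 0.2245]
tcp_rot: [0.243, 0.97, 0.001, -0.002]
contact_force: [-0.1, -0.3, -0.4]
opening: -0.004
finger_force: 0.0
```

```bash
python3 - <<'E'
from h import *
import cv2
a=cv2.imread("pics/scene0.png");c=ctrl.read_camera("scene")["img"][:,:,::-1]
cv2.imwrite("pics/c5.png",np.vstack([a[160:440,220:540],c[160:440,220:540]]))
E
```

```text
(no output)
```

View pics/c5.png

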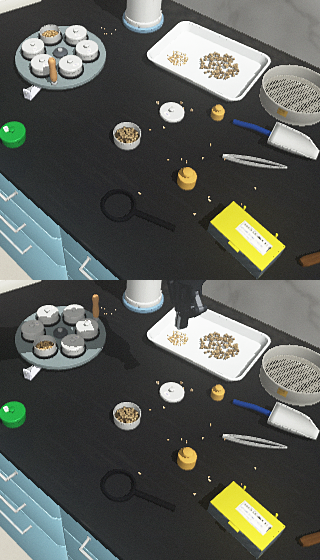

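The before/after pair shows the lid unmoved at (172,112) and (172,392), the bystanders in place, and the open tin at the pointer at (45,347). I'm handing the job in.

```bash
python3 -c "
from plant import ctrl
print(ctrl.sign_off())"
```

```text
the job is handed in; nothing more can be done
None
```

I pushed the carousel round until the open tin stood about 1 mm from the pointer line, pointed at the tin and then at its lid for over two seconds each, and handed the job in at about 21 s; the last picture shows the lid and bystanders unmoved, but sign-off returned no verdict.

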